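Swing the test-weight boom over the melt-flow barrel

TASK

Take the boom's sprung handle and swing the heavy weight boom off its parking pad and round until the weight stack stands centred over the barrel, and bring it to a standstill there; once it stays still, let go so that it remains at rest over the barrel. Move the boom by its handle only (keep the robot off the boom and its weights), never let it reach either end stop, and leave the beaker, jar and brass weight alone.

Things in the scene. Friction and masses are not known exactly. Their poses are not given: they have to be found in the camera images.
- column: Fixed steel stand: round foot 140 mm across, post 44 mm thick, 181 mm high, with a black rubber parking pad on a yellow plate and two red end-stop pins. Origin on the table, on the post's vertical axis = hinge axis of boom and handle. Place and yaw vary. The pad rubs on the boom with 0.2 N m dry friction from swing -1.28 to -0.61; past -0.61 that friction suddenly vanishes.
- swing (a joint): Boom angle about the column's axis, rad, anticlockwise from above; starts -0.95 to -0.75 (parked, left). The boom points along (-cos a, -sin a), a = column yaw + swing. Hard end stops at -1.25 and 1.20 (counted as reached below -1.15 or above 1.12). Ball bearing: damping 0.01 N m s/rad, dry friction 0.003 N m, plus the parking pad's (see column).
- boom_tip (a point): End of the red pointer of the heavy boom, 350 mm from the axis, 118 mm high. Boom: white beam 300 x 32 x 25 mm, top at 130 mm, steel discs 110 mm across hang under it at heights 45 to 105 mm, centred 250 mm from the axis. Nominal 4.8 kg (varies by a quarter), inertia about the axis 0.26 kg m2.
- handle (a joint): Angle of the sprung handle relative to the boom, rad, same axis and sense (handle direction: a = column yaw + swing + handle). Rests at 0; a torsion spring of 0.6 N m/rad (damping 0.012 N m s/rad) joins it to the boom; limits -0.7 and 0.7. Leading the boom by d rad pulls it with 0.6 d N m.
- grip (a point): Point to grip, 205 mm above the table, on the handle's upright round black pin: 22 mm thick, 250 mm from the column's axis, top at 232 mm, standing on the handle's flat aluminium bar (16 mm wide, top at 156 mm), which runs just above the boom. The pin may turn between the fingers.
- weight (a point): Centre of the underside of the weight stack, on the boom 250 mm from the column's axis, 45 mm above the table.
- barrel_block: Fixed grey heater block 90 x 90 x 30 mm with a round brass barrel mouth 60 mm across, on a steel foot; at its outer end, 375 mm from the axis, an orange index post 16 mm wide, 85 mm high, which the boom's red pointer faces at the goal. Origin on the column's axis at table height, barrel along its -x: its yaw minus the column's yaw is the swing wanted (0.25 to 0.7).
- barrel (a point): Centre of the barrel's mouth, 34 mm above the table, 250 mm from the column's axis.
- beaker: Glass beaker 80 mm across, 90 mm high, a bystander. Origin: centre of its underside.
- jar: Jar with a blue cap, 56 mm across, 75 mm high, a bystander. Origin: centre of its underside.
- cal_weight: Brass calibration weight 44 mm across, 65 mm high, a bystander. Origin: centre of its underside.

How it is judged:
By the outcome, as a careful person would: the job done as asked, in the order asked, and still so for the second after the job is handed in, with the robot touching nothing.
It also fails if it takes over 51 s, if anything falls off the work surface, if the arm or the gripper's body presses on something with over 40 N, if the wrist force passes 120 N, or if a joint passes its speed limit or range.

ROBOT

A 6-joint arm with a two-finger parallel gripper is mounted at the origin on the work surface. World frame = base frame: x ahead of the robot, y to its left, z up, the work surface at z = 0. Lengths are in m, angles in rad, forces in N, time in s.
With the tool pointing down it reaches from about 0.4 to 0.825 m from the base axis. Payload 7 kg.
Tool frame: the origin (TCP) lies midway between the tips of the shut fingers; the grasp point (between the pads) lies 19 mm behind it (grip_point_offset is the distance from the TCP to the grasp point, in m); z points along the fingers, y is the line along which they close (so a half turn about z gives the same grasp; the last joint's range is limited). The gripper opens to 88 mm and grips with 3 to 60 N. Pads are 19 mm wide; open, the fingers measure 130 mm over their backs; the gripper's body (78 mm by 193 mm) begins 47 mm behind the grasp point.
Start: joints at [-1.025, 0.359, 0.012, 0, -1.224, -0.288], TCP at [0.172, -0.653, 0.227] pointing down, gripper open.
Joint ranges: [-3.07, 3.07], [-1.43, 2.12], [-1.02, 1.25], [-3.03, 1.67], [-3.05, -0], [-3.03, 3.03]. Speed limits (rad/s): [2.39, 2.39, 3.01, 3.14, 3.14, 3.14].

INTERFACE

Orientations are given as a unit quaternion [w, x, y, z].
In Python, from bench import * gives the robot as it stands. The module is installed in compiled form; this text tells all that it offers.
- The arm moves only by the tool carry_out, never from a script. Its argument "deltas" is a list of rows, each a list of 7 numbers: the opening, from -1 (shut) to 1 (fully open), then the shift along the tool's x, y, z in cm, then the turn, a rotation vector about the tool's x, y, z in degrees. A call has 1 to 20 rows; each row shifts and turns the commanded pose from where the row before left it, along the tool's axes as they then stand; what a row does not reach is not made up. A row lasts 1/10 s, in which the tool goes at most 50 mm and 8.59 degrees, less where a joint would pass 70% of its speed; a pose out of reach is approached as far as the arm can. A call with a gripper value outside its range is refused whole. The fingers move at their own pace and stop on an object; "squeeze" is the grip in N (left out, the last holds). Time passes only in rows, so rows that do not move let the fingers close. It gives the time, the measured TCP pose, the force, the opening and the grip force at its end, in the units of the state.
- state(): the state, without advancing time (a new reading comes with each control period).
- read_camera(name): name is "scene" or "top"; returns a dict with "color" (400x640x3 uint8, red, green, blue), "range_z" (400x640 float32, m along the optical axis (not along the pixel's ray), 0 where there is no reading), "mtx" (3x3 intrinsics, pixels), "origin" and "orientation" of the camera in the world. Camera axes: x right, y down, z forward; pixel columns grow to the right and rows downward; lengths in m; the calibration is good to about 2 mm. A picture is of the moment at which its call begins.
- close_job(): hands the job in; it is judged then, once.
Trained networks look in the newest picture that a camera, given by its name, has taken for a name from the list of things; names that differ only in an ending like _2 or _b are one class to them, and where a whole thing is asked for, a point or a joint stands for the part that bears it (a point fixed in the world has none). Each returns a list of dicts, best first, with "confidence" (0 to 1); they miss things now and then, are a little off and sometimes report something else, mostly with a low value. They report only what shows in the picture. A call takes as long as a camera call.
- boxes_of(camera, target): "bbox" ([centre column, centre row, width, height] in pixels, round what is visible of it).
The state is a dict: "clock": time; "q": joint angles; "joint_vel": joint speeds; "joint_efforts": joint torques, N m; "eef_pos": TCP position; "tool_rot": TCP orientation; "force": force on the tool from outside, world axes, zero at the start; "moment": the same for the moment, N m; "width": finger opening in m; "grip_force": force on a finger pad.
Only numpy, scipy, OpenCV 4.12 (cv2) and the standard library are available. Lean on these libraries where they do the work, as an engineer would, in place of code of your own. Each camera call takes 0.05 s, during which the arm holds its last target. There are 200 camera calls.

## Working session

There is one attempt and no reset: what is moved stays moved. The work goes in short steps, Python scripts to look and compute and a tool call to move; the robot and the scene stay as the last step left them, time stands still between calls to the robot, and variables do not carry over. Pictures are saved under pics/ and viewed, at most 10 in all, crops included, and the job is handed in when it is done.

Besides the shell and the picture viewer there is one more tool, called after "Emit:" as name(argument=value, ...) on one line, values as JSON. carry_out: Moves the arm, as the interface text tells. Its arguments: {"type":"object","properties":{"deltas":{"type":"array"},"squeeze":{"type":"number"}},"required":["deltas"]}

```bash
mkdir -p pics; cat > h.py <<'E'
from bench import *
import numpy as np, cv2
from scipy.spatial.transform import Rotation as R
def rot(q): return R.from_quat([q[1],q[2],q[3],q[0]])
def cloud(c):
    z=c["range_z"]; K=c["mtx"]; v,u=np.indices(z.shape)
    P=np.stack([(u-K[0,2])/K[0,0]*z,(v-K[1,2])/K[1,1]*z,z],-1)
    W=rot(c["orientation"]).apply(P.reshape(-1,3)).reshape(P.shape)+c["origin"]
    W[z==0]=np.nan; return W
E
python3 - <<'E'
from h import *
for n in("scene","top"):
    c=read_camera(n); cv2.imwrite(f"pics/{n}0.png",c["color"][...,::-1]); np.savez(f"{n}0.npz",**c)
    print(n,c["origin"],c["orientation"])
    for t in("column","boom_tip","grip","barrel_block","beaker","jar","cal_weight"):
        print(t,[(np.round(b["bbox"]).tolist(),round(b["confidence"],2)) for b in boxes_of(n,t)[:2]])
s=state();print(s)
E
```

```text
scene [ 1.19124146 -0.15858637  1.24022494] [-0.2122711   0.76599343  0.58534713 -0.15988679]
column [([338.0, 227.0, 95.0, 132.0], 0.69)]
boom_tip [([354.0, 216.0, 61.0, 107.0], 0.96)]
grip [([349.0, 214.0, 54.0, 99.0], 0.88)]
barrel_block [([288.0, 213.0, 63.0, 80.0], 0.96)]
beaker [([423.0, 142.0, 29.0, 33.0], 0.87)]
jar [([467.0, 197.0, 21.0, 20.0], 0.77)]
cal_weight [([352.0, 218.0, 63.0, 106.0], 0.63)]
top [0.4642602  0.01420891 1.50750366] [ 0.01614702 -0.70497221  0.70826111 -0.03346133]
column [([291.0, 187.0, 96.0, 89.0], 0.7)]
boom_tip [([281.0, 188.0, 84.0, 86.0], 0.59)]
grip [([286.0, 184.0, 59.0, 55.0], 0.58), ([449.0, 203.0, 13.0, 13.0], 0.52)]
barrel_block [([334.0, 218.0, 39.0, 77.0], 0.79)]
beaker [([187.0, 259.0, 31.0, 23.0], 0.66)]
jar [([171.0, 192.0, 20.0, 17.0], 0.53)]
cal_weight [([451.0, 205.0, 16.0, 13.0], 0.73)]
{'clock': 0.8, 'q': array([-1.02491404e+00,  3.58561270e-01,  1.19016738e-02, -3.27887300e-05,
       -1.22405912e+00, -2.88112979e-01]), 'joint_vel': array([ 0.00072107, -0.00106767, -0.00113045, -0.00125061,  0.00086118,
       -0.00185621]), 'joint_efforts': array([ 6.89523677e-04, -5.82280183e+01,  2.93292904e+01,  7.00179398e+00,
        1.29605283e-02,  9.74829220e-06]), 'eef_pos': array([ 0.17207549, -0.65268504,  0.22658112]), 'tool_rot': array([ 2.98144694e-05, -1.28522600e-01,  9.91706579e-01, -2.92351650e-05]), 'force': array([-1.01604073,  0.68633984,  0.44910885]), 'moment': array([ 0.05343618,  0.00911623, -0.00358295]), 'grip_force': 0.0, 'width': 0.08764218104517553}
```

View pics/scene0.png

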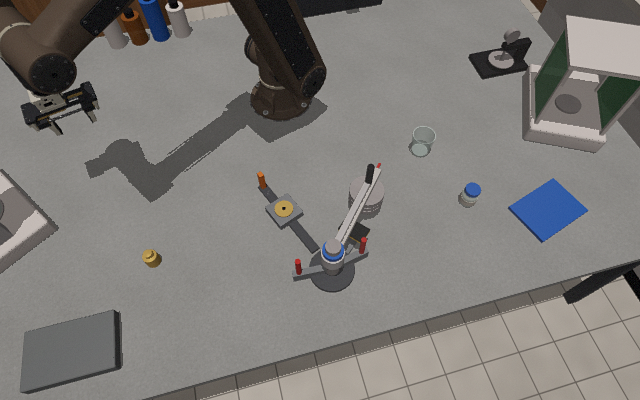

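View pics/top0.png

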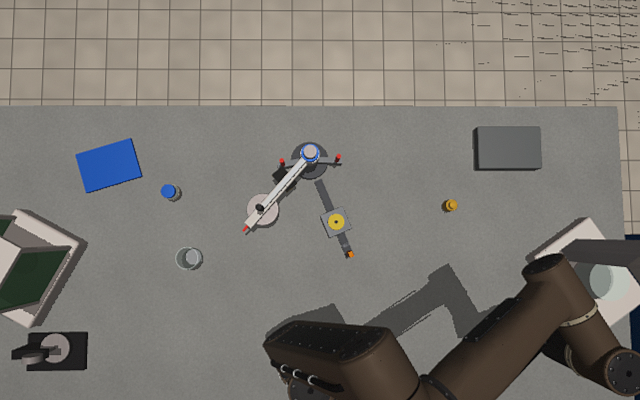

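```bash
cat >> h.py <<'E'
def atz(c,u,v,z):
    K=c["mtx"]; d=rot(c["orientation"]).apply([(u-K[0,2])/K[0,0],(v-K[1,2])/K[1,1],1]); o=np.array(c["origin"])
    return o+d*(z-o[2])/d[2]
def blob(c,lo,hi,win):
    h=cv2.cvtColor(c["color"],cv2.COLOR_RGB2HSV); m=cv2.inRange(h,np.array(lo),np.array(hi))>0
    w=np.zeros_like(m); u0,u1,v0,v1=win; w[v0:v1,u0:u1]=1; m&=w; v,u=np.nonzero(m); return u,v,m
E
python3 - <<'E'
from h import *
for n,wb,wc,wp in(("top",(318,355,205,238),(295,325,138,168),(250,272,198,217)),("scene",(268,300,195,222),(318,348,235,275),(362,376,160,186))):
    c=dict(np.load(n+"0.npz")); W=cloud(c)
    u,v,m=blob(c,(18,120,100),(32,255,255),wb); 
    print(n,"barrel px",u.mean(),v.mean(),len(u),"ctr",(u.min()+u.max())/2,(v.min()+v.max())/2,"depth med",np.nanmedian(W[m],0),"ray",atz(c,(u.min()+u.max())/2,(v.min()+v.max())/2,.034))
    def reg(w,lo,hi):
        s=W[w[2]:w[3],w[0]:w[1]].reshape(-1,3); s=s[(s[:,2]>lo)&(s[:,2]<hi)]; return len(s),s.mean(0) if len(s) else 0,(s.min(0)+s.max(0))/2 if len(s) else 0, s.max(0)-s.min(0) if len(s) else 0
    print("coltop",reg(wc,.17,.30)); print("pintop",reg(wp,.222,.25)); print("pin",reg(wp,.165,.25))
    # colours
    for v0 in(range(138,168,3) if n=="top" else range(235,275,4)): print([ (np.round(W[v0,x],3).tolist()) for x in range(wc[0],wc[1],6)])
    S=W[150:250,230:280] if n=="top" else W[160:200,355:390]
# tables points of objects in top
c=dict(np.load("top0.npz"));
for nm,win,lo,hi,z in(("tip",(238,256,222,240),(0,150,100),(8,255,255),.118),("index",(340,360,240,262),(5,150,120),(16,255,255),.085)):
    u,v,m=blob(c,lo,hi,win); print(nm,u.mean(),v.mean(),len(u),atz(c,u.mean(),v.mean(),z), cloud(c)[m][:, :].mean(0))
for nm,p in(("beaker",(188,259)),("jar",(170,191)),("cal",(450,205))): print(nm,atz(c,*p,.06))
E
```

```text
top barrel px 335.62311557788945 221.44723618090453 199 ctr 335.5 221.5 depth med [ 0.50816696 -0.09902452  0.0326283 ] ray [ 0.50647079 -0.09743763  0.034     ]
coltop (140, array([ 0.73740067, -0.00171404,  0.17963036]), array([ 0.73745223, -0.00202211,  0.1791368 ]), array([0.0434466 , 0.04326274, 0.01771753]))
pintop (39, array([0.55006756, 0.1623574 , 0.22978787]), array([0.55099096, 0.16219299, 0.22946785]), array([0.01896624, 0.01958546, 0.01392064]))
pin (53, array([0.54893936, 0.16059074, 0.21987274]), array([0.54991665, 0.16196974, 0.20129355]), array([0.02111485, 0.02003195, 0.07026925]))
[[0.823, 0.05, 0.0], [0.824, 0.028, -0.004], [0.823, 0.005, 0.002], [0.823, -0.018, 0.004], [0.824, -0.04, -0.004]]
[[0.811, 0.05, 0.002], [0.813, 0.028, -0.005], [0.813, 0.005, -0.002], [0.811, -0.018, 0.003], [0.812, -0.04, 0.0]]
[[0.801, 0.05, -0.001], [0.798, 0.028, 0.013], [0.766, 0.006, 0.157], [0.765, -0.014, 0.158], [0.801, -0.04, -0.001]]
[[0.79, 0.051, -0.003], [0.786, 0.028, 0.015], [0.75, 0.006, 0.183], [0.751, -0.014, 0.177], [0.786, -0.04, 0.012]]
[[0.775, 0.05, 0.015], [0.7
[... 2114 characters left out ...]
0.017], [0.756, -0.031, 0.119], [0.767, -0.018, 0.137], [0.771, -0.002, 0.137], [0.763, 0.019, 0.104]]
[[0.732, -0.043, 0.037], [0.738, -0.026, 0.043], [0.768, -0.017, 0.109], [0.771, -0.001, 0.106], [0.741, 0.03, 0.013]]
[[0.744, -0.046, 0.038], [0.746, -0.028, 0.032], [0.755, -0.012, 0.044], [0.758, 0.005, 0.039], [0.753, 0.026, 0.012]]
tip 245.06666666666666 227.66666666666666 15 [0.48448174 0.21872168 0.118     ] [0.48460922 0.21986146 0.10999798]
index 350.6666666666667 253.76190476190476 21 [ 0.39170114 -0.14579686  0.085     ] [ 0.39158055 -0.14606273  0.08264941]
beaker [0.37592196 0.42718949 0.06      ]
jar [0.61732681 0.49487756 0.06      ]
cal [ 0.56342669 -0.51108026  0.06      ]
```

```bash
cat >> h.py <<'E'
C=np.array([.7375,-.002]); GOAL=.3955
TH=np.arange(-1.0,.9,.002)
def score(c,zp=.13,r0=.07,r1=.30,hw=.016):
    """score over boom angle: beam-height pixels inside the beam outline minus see-through pixels inside it"""
    W=cloud(c); o=np.array(c["origin"]); d=W-o; P=(o+d*((zp-o[2])/d[...,2])[...,None])[...,:2]-C
    rr=np.hypot(P[...,0],P[...,1]); k=(rr>r0)&(rr<r1)&np.isfinite(W[...,2])
    P=P[k]; z=W[...,2][k]; lab=np.where(abs(z-zp)<.013,1.,np.where(z<zp-.03,-1.,0.))
    P=P[lab!=0]; lab=lab[lab!=0]
    u=np.stack([-np.cos(TH),-np.sin(TH)],-1); a=P@u.T; l=P@np.stack([-u[:,1],u[:,0]])
    w=np.clip((hw+.003-abs(l))/.006,0,1)*((a>r0))
    return lab@w
def peak(s):
    i=s.argmax(); k=s>s[i]-.25*abs(s[i]); k&=abs(TH-TH[i])<.06
    p=np.polyfit(TH[k]-TH[i],s[k],2); return TH[i]-p[1]/2/p[0],s[i]
def handle():
    s=state(); p=np.array(s["eef_pos"])-[*C,0]; y=rot(s["tool_rot"]).apply([0,1,0])
    return np.arctan2(-p[1],-p[0]),np.hypot(*p[:2]),np.degrees(np.arctan2(y[1],y[0])),s
def look(save=None):
    out=[]; t=state()["clock"]; S=0
    for n in("scene","top"):
        c=read_camera(n); s=score(c); S=S+s; out.append([round(float(x),4) for x in peak(s)])
        if save: cv2.imwrite(f"pics/{save}_{n}.png",c["color"][...,::-1])
    return t,float(peak(S)[0]),out
E
python3 - <<'E'
from h import *
for n in("top","scene"):
    c=dict(np.load(n+"0.npz")); print(n,peak(score(c))); 
    W=cloud(c); h=cv2.cvtColor(c["color"],cv2.COLOR_RGB2HSV); m=cv2.inRange(h,(0,150,80),(8,255,255))
    k,lab,st,ce=cv2.connectedComponentsWithStats(m)
    for i in range(1,k):
        if st[i,4]>6:
            p=np.nanmean(W[lab==i],0); d=p[:2]-C; print(np.round(ce[i]),st[i,4],np.round(p,3),"r",np.hypot(*d),"a",np.arctan2(-d[1],-d[0]))
E
```

```text
top (np.float64(-0.7143041531491859), np.float64(312.4452369256219))
[338. 156.] 16 [ 0.731 -0.103  0.122] r 0.10088877907953007 a 1.5048868840569962
[281. 160.] 17 [0.717 0.095 0.119] r 0.09887727485386258 a -1.359818635396162
[245. 228.] 15 [0.485 0.22  0.11 ] r 0.3364167852811884 a -0.7201320059315357
scene (np.float64(-0.7365586643642926), np.float64(292.3702924755849))
[379. 165.] 10 [0.482 0.223 0.121] r 0.34095188579599267 a -0.7224031000889103
[363. 244.] 70 [0.722 0.094 0.099] r 0.09726368463993955 a -1.406057597635258
[298. 266.] 67 [ 0.737 -0.103  0.098] r 0.10080770033192894 a 1.5659154832126374
```

Emit:
carry_out(deltas=[[1,-2.87,3.456,-0.215,0,0,0],[1,-2.87,3.456,-0.215,0,0,0],[1,-2.87,3.456,-0.215,0,0,0],[1,-2.87,3.456,-0.215,0,0,0],[1,-2.87,3.456,-0.215,0,0,0],[1,-2.87,3.456,-0.215,0,0,0],[1,-2.87,3.456,-0.215,0,0,0],[1,-2.87,3.456,-0.215,0,0,0],[1,-2.87,3.456,-0.215,0,0,0],[1,-2.87,3.456,-0.215,0,0,0],[1,-2.87,3.456,-0.215,0,0,0],[1,-2.87,3.456,-0.215,0,0,0],[1,-2.87,3.456,-0.215,0,0,0],[1,-2.87,3.456,-0.215,0,0,0],[1,-2.87,3.456,-0.215,0,0,0],[1,-2.87,3.456,-0.215,0,0,0],[1,-2.87,3.456,-0.215,0,0,0],[1,-2.87,3.456,-0.215,0,0,0],[1,-2.87,3.456,-0.215,0,0,0],[1,-2.87,3.456,-0.215,0,0,0]])

```text
clock: 2.8
eef_pos: [0.5514, 0.1639, 0.2699]
tool_rot: [0.0, -0.129, 0.992, 0.0]
force: [0.2, -1.0, 0.2]
width: 0.0875
grip_force: 0.0
```

Emit:
carry_out(deltas=[[1,0,0,0,0,0,8],[1,0,0,0,0,0,8],[1,0,0,0,0,0,8],[1,0,0,0,0,0,8],[1,0,0,0,0,0,8],[1,0,0,0,0,0,8],[1,0,0,0,0,0,8],[1,0,0.1,2.1,0,0,0],[1,0,0,2.1,0,0,0],[1,0,0,2.1,0,0,0],[1,0,0,2.1,0,0,0],[1,0,0,0,0,0,0]])

```text
clock: 4.0
eef_pos: [0.5499, 0.162, 0.1829]
tool_rot: [-0.002, 0.352, 0.936, -0.002]
force: [-0.5, -0.7, 0.3]
width: 0.0876
grip_force: 0.0
```

```bash
python3 - <<'E'
from h import *
print(handle()[:3],look("pre"))
E
```

```text
(np.float64(-0.7183266006012098), np.float64(0.24918077060459506), np.float64(48.74896772619109)) (4.0, -0.7266119762599005, [[-0.736, 294.5811], [-0.7151, 149.9467]])
```

View pics/pre_scene.png

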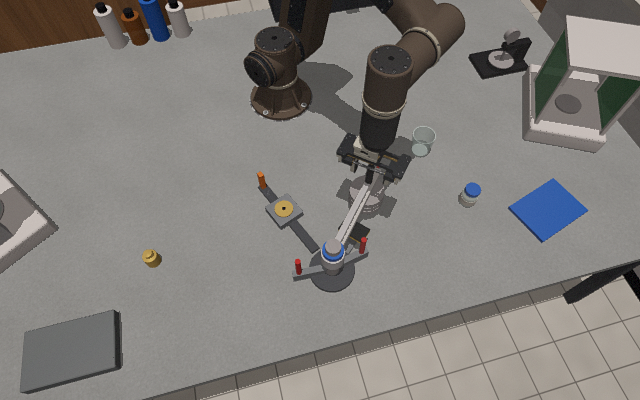

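Emit:
carry_out(deltas=[[-1,0,0,0,0,0,0],[-1,0,0,0,0,0,0],[-1,0,0,0,0,0,0],[-1,0,0,0,0,0,0],[-1,0,0,0,0,0,0],[-1,0,0,0,0,0,0]], squeeze=25)

```text
clock: 4.7
eef_pos: [0.5516, 0.1628, 0.1857]
tool_rot: [0.0, 0.352, 0.936, 0.0]
force: [0.7, -0.2, 0.0]
width: 0.0454
grip_force: 0.0
```

Emit:
carry_out(deltas=[[-1,0,0,0,0,0,0],[-1,0,0,0,0,0,0],[-1,0,0,0,0,0,0],[-1,0,0,0,0,0,0],[-1,0,0,0,0,0,0]])

```text
clock: 5.2
eef_pos: [0.5515, 0.1628, 0.1855]
tool_rot: [-0.0, 0.352, 0.936, -0.0]
force: [0.3, 0.1, 0.4]
width: 0.0216
grip_force: 25.0
```

Emit:
carry_out(deltas=[[-1,-0.061,-1.744,0,0,0,-4],[-1,-0.061,-1.744,0,0,0,-4],[-1,-0.061,-1.744,0,0,0,-4],[-1,-0.061,-1.744,0,0,0,-4],[-1,-0.061,-1.744,0,0,0,-4],[-1,-0.061,-1.744,0,0,0,-4],[-1,-0.015,-0.872,0,0,0,-2],[-1,0,0,0,0,0,0],[-1,0,0,0,0,0,0],[-1,0,0,0,0,0,0],[-1,0,0,0,0,0,0],[-1,0,0,0,0,0,0]])

```text
clock: 6.4
eef_pos: [0.4973, 0.0641, 0.1855]
tool_rot: [-0.001, 0.133, 0.991, -0.0]
force: [-6.6, 2.9, 4.5]
width: 0.0216
grip_force: 25.0
```

```bash
python3 - <<'E'
from h import *
print(handle()[:3]);
for i in range(2): print(look("a%d"%i))
s=state();print(s["clock"],s["force"],s["width"])
E
```

```text
(np.float64(-0.26867331278119827), np.float64(0.24915858430013788), np.float64(74.70988165590201))
(6.4, -0.6487791997108944, [[-0.6539, 678.4669], [-0.6348, 284.4302]])
(6.5, -0.6308330301297819, [[-0.6359, 673.7007], [-0.6173, 275.1571]])
6.6 [-7.62500221  2.99782728  4.93490374] 0.021428031679374775
```

View pics/a0_scene.png

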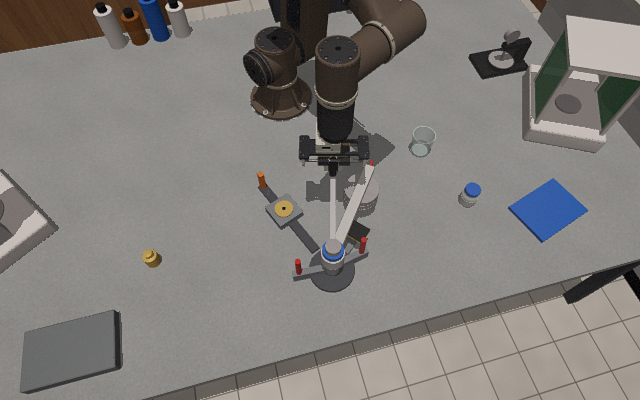

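```bash
cat > plan.py <<'E'
from h import *
I,K,Cd,F=.26,.6,.01,.003
EXIT=-.51
def sim(phi,v,h0,hs,dt=.002):
    out=[]
    for h1 in hs:
        for i in range(50):
            h=h0+(h1-h0)*(i+1)/50
            tq=K*(h-phi)-Cd*v; f=F+(.2 if phi<EXIT else 0)
            v1=v+tq/I*dt; v=np.sign(v1)*max(0,abs(v1)-f/I*dt); phi+=v*dt
        out.append((phi,v)); h0=h1
    return out
def quint(p,v,a,T):
    M=np.array([[T**3,T**4,T**5],[3*T**2,4*T**3,5*T**4],[6*T,12*T**2,20*T**3]])
    x=np.linalg.solve(M,[GOAL-p-v*T-a*T*T/2,-v-a*T,-a]); return np.poly1d([*x[::-1],a/2,v,p])
def plan(phi,v,h,T,hold=0,a=None,step=.5):
    hs=[h]*hold; p,w=(sim(phi,v,h,hs)[-1] if hold else (phi,v))
    if a is None: a=(K*(h-p)-Cd*w)/I
    q=quint(p,w,a,T); t=np.arange(1,int(T*10)+1)/10
    d=q(t)+(I*q.deriv(2)(t)+Cd*q.deriv()(t)+F*np.sign(q.deriv()(t))*(abs(q.deriv()(t))>.02))/K
    hs=hs+list(d); n=np.round(np.degrees(np.array(hs)-h)/step)*step
    return np.diff([0,*n]),h+np.radians(n)
def show(dg,hs,phi,v,h):
    s=sim(phi,v,h,hs); print("deg",dg.tolist()); print("end",s[-1],"max",max(x[0] for x in s),"maxlead",max(abs(a-b[0]) for a,b in zip(hs,s)))
    for i in(4,9,14,19): 
        if i<len(s): print(i+1,np.round(s[i],3),round(hs[i],3))
E
python3 - <<'E'
from plan import *
for T in(5,6):
  dg,hs=plan(-.605,.18,-.268,T,hold=6); show(dg,hs,-.605,.18,-.268)
E
```

```text
deg [0.0, 0.0, 0.0, 0.0, 0.0, 0.0, -0.5, -0.5, -0.5, 0.0, 0.5, 0.5, 1.0, 1.0, 1.0, 1.5, 1.0, 1.5, 1.5, 1.5, 1.5, 1.5, 1.5, 2.0, 1.5, 1.5, 1.0, 1.5, 1.5, 1.5, 1.0, 1.0, 1.5, 1.0, 1.0, 0.5, 1.0, 1.0, 0.5, 0.5, 1.0, 0.5, 0.5, 0.5, 0.5, 0.0, 0.0, 0.5, 0.0, 0.5, 0.0, 0.5, 0.0, 0.0, 0.0, 0.0]
end (np.float64(0.38770776478209196), np.float64(0.00022086446263003541)) max 0.39463175581346166 maxlead 0.319119895908728
5 [-0.525  0.127] -0.268
10 [-0.441  0.259] -0.294
15 [-0.281  0.363] -0.224
20 [-0.093  0.377] -0.102
deg [0.0, 0.0, 0.0, 0.0, 0.0, 0.0, -0.5, -0.5, 0.0, 0.0, 0.5, 0.5, 1.0, 1.0, 1.0, 1.5, 1.0, 1.5, 1.5, 2.0, 1.5, 1.5, 1.5, 1.5, 1.5, 2.0, 1.5, 1.0, 1.5, 1.5, 1.0, 1.5, 1.0, 1.0, 1.0, 1.0, 1.0, 0.5, 1.0, 0.5, 0.5, 0.5, 0.5, 0.5, 0.0, 0.5, 0.0, 0.5, 0.0, 0.5, 0.0, 0.0, 0.0, 0.0, 0.0, 0.5, 0.0, 0.0, 0.0, 0.0, -0.5, 0.0, 0.0, 0.0, -0.5, 0.0]
end (np.float64(0.3985235294892211), np.float64(0.005287143086631077)) max 0.4180177714539615 maxlead 0.319119895908728
5 [-0.525  0.127] -0.268
10 [-0.441  0.262] -0.285
15 [-0.277  0.374] -0.216
20 [-0.082  0.391] -0.085
```

Emit:
carry_out(deltas=[[-1,0,0,0,0,0,0],[-1,0,0,0,0,0,0],[-1,0,0,0,0,0,0],[-1,0,0,0,0,0,0],[-1,0,0,0,0,0,0],[-1,0,0,0,0,0,0],[-1,0,0,0,0,0,0],[-1,0,0,0,0,0,0]])

```text
clock: 7.4
eef_pos: [0.4972, 0.0641, 0.1855]
tool_rot: [-0.001, 0.133, 0.991, -0.0]
force: [-8.0, 3.4, 4.8]
width: 0.0215
grip_force: 25.0
```

```bash
cat >> plan.py <<'E'
BS,BT=.0145,-.0075
def track(n=3,tag=None):
    """n pairs of pictures -> boom angle and speed at the end, linear fit"""
    t=[];y=[]
    for i in range(n):
        t0,_,o=look(f"{tag}" if tag and i==0 else None); t+=[t0,t0+.05]; y+=[o[0][0]+BS,o[1][0]+BT]
    h,r,yaw,s=handle(); p=np.polyfit(np.array(t)-s["clock"],y,1); print("t",s["clock"],np.round(y,3),"phi",p[1],"v",p[0],"handle",h,r,yaw)
    return p[1],p[0],h
E
python3 - <<'E'
from plan import *
phi,v,h=track(3)
for T in(4.,5):
  dg,hs=plan(phi,v,h,T); show(dg,hs,phi,v,h)
E
```

```text
t 7.7 [-0.452 -0.456 -0.43  -0.438 -0.405 -0.418] phi -0.4011999999999997 v 0.18228571428571513 handle -0.2684204601149982 0.2491824984390537 74.7157260864548
deg [0.5, 0.5, 1.0, 0.5, 1.0, 1.0, 1.0, 1.5, 1.0, 1.5, 1.5, 1.0, 1.5, 1.5, 1.5, 1.5, 1.0, 1.5, 1.5, 1.0, 1.0, 1.5, 1.0, 1.0, 1.0, 1.0, 1.0, 0.5, 1.0, 0.5, 1.0, 0.5, 0.5, 0.5, 0.5, 0.5, 0.5, 0.5, 0.5, 0.5]
end (np.float64(0.3960244159965835), np.float64(-0.0015969340717577876)) max 0.3962461541231546 maxlead 0.12184862573696614
5 [-0.28   0.292] -0.207
10 [-0.121  0.331] -0.103
15 [0.042 0.314] 0.02
20 [0.187 0.259] 0.133
deg [0.5, 0.5, 0.5, 0.5, 1.0, 1.0, 1.0, 1.0, 1.0, 1.5, 1.5, 1.0, 1.5, 1.5, 1.0, 1.5, 1.5, 1.0, 1.5, 1.0, 1.5, 1.0, 1.0, 1.5, 1.0, 1.0, 0.5, 1.0, 1.0, 0.5, 1.0, 0.5, 0.5, 0.5, 0.5, 0.5, 0.5, 0.5, 0.5, 0.0, 0.0, 0.5, 0.0, 0.5, 0.0, 0.0, 0.5, 0.0, 0.0, 0.0]
end (np.float64(0.39308921082138487), np.float64(0.0)) max 0.39308921082138487 maxlead 0.12184862573696614
5 [-0.28   0.287] -0.216
10 [-0.127  0.314] -0.12
15 [0.026 0.289] -0.007
20 [0.157 0.233] 0.107
```

Emit:
carry_out(deltas=[[-1,-0.001,-0.218,0,0,0,-0.5],[-1,-0.001,-0.218,0,0,0,-0.5],[-1,-0.001,-0.218,0,0,0,-0.5],[-1,-0.001,-0.218,0,0,0,-0.5],[-1,-0.004,-0.436,0,0,0,-1],[-1,-0.004,-0.436,0,0,0,-1],[-1,-0.004,-0.436,0,0,0,-1],[-1,-0.004,-0.436,0,0,0,-1],[-1,-0.004,-0.436,0,0,0,-1],[-1,-0.009,-0.654,0,0,0,-1.5],[-1,-0.009,-0.654,0,0,0,-1.5],[-1,-0.004,-0.436,0,0,0,-1],[-1,-0.009,-0.654,0,0,0,-1.5],[-1,-0.009,-0.654,0,0,0,-1.5],[-1,-0.004,-0.436,0,0,0,-1]])

```text
clock: 9.2
eef_pos: [0.4879, -0.0015, 0.1855]
tool_rot: [-0.002, 0.002, 1.0, -0.0]
force: [-8.2, 0.5, 7.2]
width: 0.0219
grip_force: 25.0
```

```bash
python3 - <<'E'
from plan import *
phi,v,h=track(2,"b")
for T in(3.,4.):
  dg,hs=plan(phi,v,h,T); show(dg,hs,phi,v,h)
E
```

```text
t 9.4 [0.092 0.064 0.108 0.081] phi 0.08914999999999995 v 0.02359999999999971 handle -0.0025218617908868263 0.24964205150895963 89.695808029357
deg [3.0, 2.0, 2.0, 1.5, 1.5, 1.0, 1.0, 0.5, 0.5, 0.5, 0.0, 0.5, 0.0, 0.5, 0.0, 0.0, 0.0, 0.5, 0.0, 0.0, 0.5, 0.0, 0.5, 0.5, 0.5, 0.5, 1.0, 1.0, 1.5, 2.0]
end (np.float64(0.39813986017859837), np.float64(0.0011149026758579535)) max 0.39813986017859837 maxlead 0.10581181161423442
5 [0.093 0.025] 0.172
10 [0.132 0.133] 0.233
15 [0.22  0.204] 0.251
20 [0.319 0.177] 0.259
deg [1.5, 1.5, 1.5, 1.0, 1.0, 0.5, 0.5, 0.5, 1.0, 0.5, 0.5, 0.0, 0.5, 0.5, 0.5, 0.0, 0.5, 0.5, 0.5, 0.5, 0.5, 0.0, 0.5, 0.5, 0.5, 0.5, 0.5, 0.0, 0.5, 0.5, 0.5, 0.5, 0.0, 0.5, 0.5, 0.5, 0.5, 0.5, 1.0, 1.0]
end (np.float64(0.39546683800686966), np.float64(0.0)) max 0.3954737480521498 maxlead 0.07297935745877523
5 [ 0.087 -0.008] 0.111
10 [0.094 0.043] 0.163
15 [0.134 0.114] 0.198
20 [0.204 0.158] 0.233
```

```bash
cat >> plan.py <<'E'
def track(n=3,tag=None):
    t=[];y=[];A=[]
    for i in range(n):
        t0,_,o=look(f"{tag}" if tag and i==0 else None); t+=[t0,t0+.05]; y+=[o[0][0],o[1][0]]; A+=[[.5,1],[-.5,1]]
    h,r,yaw,s=handle(); A=np.c_[A,np.array(t)-s["clock"]]; p=np.linalg.lstsq(A,np.array(y),rcond=None)[0]
    print("t",s["clock"],np.round(y,3),"phi",p[1],"v",p[2],"camdiff",p[0],"handle",h,r,yaw,"F",s["force"])
    return p[1],p[2],h
E
python3 - <<'E'
from plan import *
phi,v,h=.103,.165,-.0025
for T in(2.5,3.,4.):
  dg,hs=plan(phi,v,h,T); show(dg,hs,phi,v,h)
E
```

```text
deg [3.5, 3.0, 2.0, 2.0, 1.5, 1.0, 1.0, 0.5, 0.5, 0.5, 0.5, 0.0, 0.5, 0.0, 0.0, 0.0, 0.5, 0.0, 0.5, 0.0, 0.5, 1.0, 0.5, 1.5, 2.0]
end (np.float64(0.39472549131921303), np.float64(-0.0019452861218769279)) max 0.39489731984866017 maxlead 0.08087558838680314
5 [0.172 0.136] 0.207
10 [0.248 0.167] 0.268
15 [0.33  0.147] 0.285
20 [0.384 0.063] 0.303
deg [3.0, 2.0, 2.0, 1.5, 1.5, 1.0, 1.0, 1.0, 1.0, 0.5, 0.5, 0.5, 0.5, 0.5, 0.5, 0.0, 0.5, 0.0, 0.5, 0.0, 0.5, 0.0, 0.5, 0.0, 0.5, 0.5, 0.5, 0.5, 1.0, 1.0]
end (np.float64(0.3961096284686986), np.float64(0.0)) max 0.39612295341218606 maxlead 0.06846140351557557
5 [0.167 0.111] 0.172
10 [0.225 0.126] 0.251
15 [0.291 0.135] 0.294
20 [0.353 0.103] 0.312
deg [2.0, 2.0, 1.5, 1.5, 1.0, 1.0, 1.0, 1.0, 0.5, 1.0, 0.5, 0.5, 0.5, 0.5, 0.5, 0.5, 0.5, 0.5, 0.5, 0.0, 0.5, 0.5, 0.0, 0.5, 0.5, 0.0, 0.5, 0.0, 0.5, 0.0, 0.5, 0.0, 0.0, 0.5, 0.0, 0.0, 0.5, 0.5, 0.5, 0.5]
end (np.float64(0.39623000564682737), np.float64(-0.0012887872370325182)) max 0.39657481641104647 maxlead 0.08584363885292595
5 [0.162 0.089] 0.137
10 [0.202 0.077] 0.216
15 [0.243 0.088] 0.259
20 [0.289 0.097] 0.294
```

Emit:
carry_out(deltas=[[-1,-0.034,-1.308,0,0,0,-3],[-1,-0.015,-0.872,0,0,0,-2],[-1,-0.015,-0.872,0,0,0,-2],[-1,-0.009,-0.654,0,0,0,-1.5],[-1,-0.009,-0.654,0,0,0,-1.5],[-1,-0.004,-0.436,0,0,0,-1],[-1,-0.004,-0.436,0,0,0,-1],[-1,-0.004,-0.436,0,0,0,-1],[-1,-0.004,-0.436,0,0,0,-1],[-1,-0.001,-0.218,0,0,0,-0.5],[-1,-0.001,-0.218,0,0,0,-0.5],[-1,-0.001,-0.218,0,0,0,-0.5]])

```text
clock: 10.6
eef_pos: [0.4964, -0.0685, 0.1855]
tool_rot: [-0.002, -0.133, 0.991, -0.0]
force: [-9.3, -1.8, 7.1]
width: 0.0218
grip_force: 25.0
```

```bash
python3 - <<'E'
from plan import *
phi,v,h=track(2,"c")
for T in(2,3.,4.):
  dg,hs=plan(phi,v,h,T); show(dg,hs,phi,v,h)
E
```

```text
t 10.8 [0.303 0.269 0.315 0.28 ] phi 0.3067625 v 0.1195000000000005 camdiff 0.040325000000000125 handle 0.26903440057134015 0.2500986107916418 105.20353388881524 F [-8.68058343 -1.33185539  7.41209739]
deg [1.0, 0.5, 0.5, 0.5, 0.5, 0.5, 0.5, 0.5, 0.5, 0.0, 0.5, 0.5, -0.5, 0.5, 0.0, 0.5, 0.0, 0.5, 0.0, 0.0]
end (np.float64(0.3919242531549203), np.float64(-0.0)) max 0.39195653821919685 maxlead 0.03441979004640272
5 [0.355 0.073] 0.321
10 [0.381 0.035] 0.356
15 [0.391 0.007] 0.374
20 [ 0.392 -0.   ] 0.391
deg [1.0, 0.5, 0.5, 0.5, 0.5, 0.5, 0.5, 0.5, 0.5, 0.0, 0.5, 0.5, 0.0, 0.0, 0.5, 0.0, 0.0, 0.5, 0.0, 0.0, 0.0, 0.0, 0.5, 0.0, 0.0, 0.0, 0.0, 0.0, 0.0, -0.5]
end (np.float64(0.3941037454447776), np.float64(0.001186687841147192)) max 0.3941037454447776 maxlead 0.03441979004640272
5 [0.355 0.073] 0.321
10 [0.381 0.035] 0.356
15 [0.392 0.01 ] 0.382
20 [ 0.393 -0.   ] 0.391
deg [1.0, 0.5, 1.0, 0.5, 0.5, 0.5, 0.5, 0.0, 0.5, 0.5, 0.5, 0.0, 0.5, 0.0, 0.0, 0.0, 0.5, 0.0, 0.0, 0.0, 0.0, 0.5, 0.0, 0.0, 0.0, 0.0, 0.0, 0.0, 0.0, 0.0, 0.0, 0.0, 0.0, 0.0, 0.0, 0.0, 0.0, 0.0, 0.0, -0.5]
end (np.float64(0.4014012655310753), np.float64(-0.0003692868815963381)) max 0.4033941037242101 maxlead 0.03353370274604833
5 [0.355 0.078] 0.33
10 [0.385 0.043] 0.365
15 [0.4   0.017] 0.382
20 [ 0.403 -0.002] 0.391
```

View pics/c_scene.png

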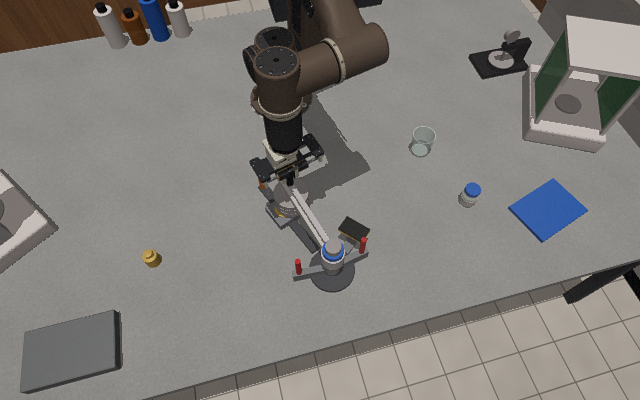

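Emit:
carry_out(deltas=[[-1,-0.004,-0.436,0,0,0,-1],[-1,-0.001,-0.218,0,0,0,-0.5],[-1,-0.001,-0.218,0,0,0,-0.5],[-1,-0.001,-0.218,0,0,0,-0.5],[-1,-0.001,-0.218,0,0,0,-0.5],[-1,-0.001,-0.218,0,0,0,-0.5],[-1,-0.001,-0.218,0,0,0,-0.5],[-1,-0.001,-0.218,0,0,0,-0.5],[-1,-0.001,-0.218,0,0,0,-0.5],[-1,0,0,0,0,0,0],[-1,-0.001,-0.218,0,0,0,-0.5],[-1,-0.001,-0.218,0,0,0,-0.5],[-1,0,0,0,0,0,0],[-1,0,0,0,0,0,0],[-1,-0.001,-0.218,0,0,0,-0.5],[-1,0,0,0,0,0,0],[-1,0,0,0,0,0,0],[-1,-0.001,-0.218,0,0,0,-0.5]])

```text
clock: 12.6
eef_pos: [0.5061, -0.0973, 0.1855]
tool_rot: [-0.002, -0.193, 0.981, -0.0]
force: [-9.8, -3.3, 5.5]
width: 0.022
grip_force: 25.0
```

```bash
python3 - <<'E'
from plan import *
phi,v,h=track(3,"d")
for n in("scene","top"):
    c=read_camera(n); np.savez(n+"1.npz",**c)
E
```

```text
t 12.9 [0.442 0.398 0.443 0.399 0.443 0.398] phi 0.42093333333333344 v 0.0020000000000001683 camdiff 0.04433333333333329 handle 0.39136264987432196 0.25023535908635697 112.2099758419948 F [-9.00718978 -2.81710877  6.35747079]
```

```bash
python3 - <<'E'
from h import *
ims=[]
for n,w in(("scene",(240,370,150,270)),("top",(280,370,130,270))):
    c=dict(np.load(n+"1.npz")); W=cloud(c); u0,u1,v0,v1=w
    im=c["color"][v0:v1,u0:u1,::-1]; ims.append(cv2.resize(im,(390 if n=="scene" else 385,600),interpolation=cv2.INTER_CUBIC))
    h=cv2.cvtColor(c["color"],cv2.COLOR_RGB2HSV)
    d=W[...,:2]-C; r=np.hypot(d[...,0],d[...,1]); a=np.arctan2(-d[...,1],-d[...,0]); z=W[...,2]
    for nm,lo,hi in(("beamtop",.12,.14),("bar",.148,.165)):
        for ra in np.arange(.06,.3,.03):
            k=(r>ra)&(r<ra+.03)&(z>lo)&(z<hi)&(abs(a-.4)<.4)
            if k.sum()>3:
                l=(r*np.sin(a-.3955))[k]; print(n,nm,round(ra,2),k.sum(),"lat",np.round(np.percentile(l,[3,50,97])*1e3,1))
    m=(cv2.inRange(h,(0,150,80),(16,255,255))>0)&(r>.3)&(r<.42)
    if m.sum(): print(n,"red/orange",[(np.round(W[i,j],3).tolist(),round(float(a[i,j]),3),c["color"][i,j].tolist()) for i,j in np.argwhere(m)][:14])
cv2.imwrite("pics/crop1.png",np.hstack(ims))
E
```

```text
scene beamtop 0.06 57 lat [ 3.9 11.7 17.5]
scene beamtop 0.09 57 lat [ 3.7 11.5 17.6]
scene beamtop 0.12 56 lat [ 2.8 11.6 18.2]
scene beamtop 0.15 59 lat [ 3.  10.9 18.5]
scene beamtop 0.18 51 lat [ 2.7 11.2 18.5]
scene beamtop 0.21 54 lat [ 2.1 11.  18.6]
scene beamtop 0.24 53 lat [ 2.  11.8 18.8]
scene beamtop 0.27 33 lat [ 6.8 14.6 18.9]
scene bar 0.06 62 lat [-7.6  0.5  8.2]
scene bar 0.09 59 lat [-8.6  0.2  7.4]
scene bar 0.12 53 lat [-7.8  0.6  7.7]
scene bar 0.15 57 lat [-8.4 -0.4  7.3]
scene bar 0.18 54 lat [-8.6 -1.8  6.7]
scene bar 0.21 51 lat [-9.3 -0.6  6.4]
scene bar 0.24 17 lat [-8.5  3.4  9. ]
top beamtop 0.06 38 lat [-14.7  -8.   16. ]
top beamtop 0.09 40 lat [-14.7  -7.7  16.4]
top beamtop 0.12 38 lat [-13.8   1.   16.6]
top beamtop 0.15 24 lat [-13.5  10.7  16.8]
top bar 0.06 41 lat [-7.8 -0.4  6.7]
top bar 0.09 43 lat [-8.4 -1.3  6.3]
top bar 0.12 43 lat [-8.6 -1.3  6. ]
top bar 0.15 30 lat [-9.4 -0.5  6.6]
top red/orange [([0.437, -0.133, 0.123], 0.411, [194, 50, 43]), ([0.434, -0.129, 0.124], 0.397, [198, 42, 36]), ([0.434, -0.133, 0.123], 0.407, [228, 48, 37]), ([0.43, -0.13, 0.119], 0.394, [147, 49, 46]), ([0.43, -0.134, 0.115], 0.405, [211, 49, 39]), ([0.43, -0.136, 0.122], 0.412, [214, 62, 55]), ([0.427, -0.133, 0.118], 0.4, [199, 52, 43]), ([0.427, -0.137, 0.117], 0.409, [225, 50, 40]), ([0.423, -0.133, 0.121], 0.395, [149, 57, 56]), ([0.423, -0.136, 0.121], 0.404, [211, 50, 41]), ([0.423, -0.14, 0.12], 0.414, [200, 72, 65]), ([0.42, -0.136, 0.123], 0.4, [207, 52, 45]), ([0.42, -0.14, 0.122], 0.409, [221, 52, 44]), ([0.417, -0.136, 0.119], 0.397, [209, 60, 53])]
```

View pics/crop1.png

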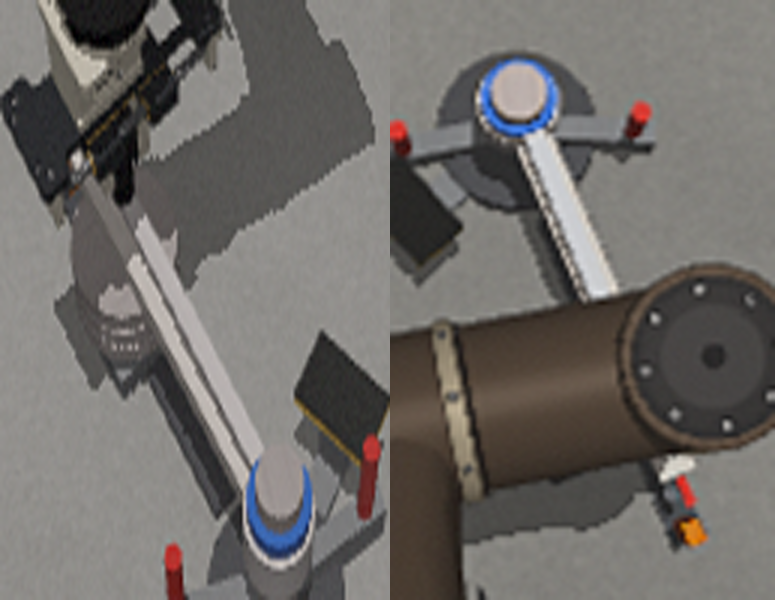

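Emit:
carry_out(deltas=[[-1,0,0,0,0,0,0],[-1,0,0,0,0,0,0],[-1,0,0,0,0,0,0],[-1,0,0,0,0,0,0],[-1,0,0,0,0,0,0],[-1,0,0,0,0,0,0],[-1,0,0,0,0,0,0],[-1,0,0,0,0,0,0],[-1,0,0,0,0,0,0],[-1,0,0,0,0,0,0]])

```text
clock: 14.0
eef_pos: [0.5062, -0.0974, 0.1855]
tool_rot: [-0.002, -0.193, 0.981, -0.0]
force: [-9.4, -2.3, 6.4]
width: 0.0218
grip_force: 25.0
```

```bash
cat >> plan.py <<'E'
def pointer(c):
    h=cv2.cvtColor(c["color"],cv2.COLOR_RGB2HSV); W=cloud(c); r=np.hypot(*(W[...,:2]-C).transpose(2,0,1))
    out=[]
    for lo,hi,z in(((0,140,100),(5,255,255),.118),((9,150,120),(17,255,255),.085)):
        m=(cv2.inRange(h,lo,hi)>0)&(r>.28)&(r<.43); v,u=np.nonzero(m)
        if len(u)<4: out.append(None); continue
        d=atz(c,u.mean(),v.mean(),z)[:2]-C; out.append((len(u),round(float(np.arctan2(-d[1],-d[0])),4)))
    return out
E
python3 - <<'E'
from plan import *
for n in("top0","top1"): print(n,pointer(dict(np.load(n+".npz"))))
print(track(2),pointer(read_camera("top")),pointer(read_camera("top")),state()["clock"])
E
```

```text
top0 [(17, -0.7174), (24, 0.3938)]
top1 [(16, 0.4044), (24, 0.3938)]
t 14.2 [0.43  0.383 0.429 0.381] phi 0.40397500000000014 v -0.01499999999999918 camdiff 0.046450000000000005 handle 0.3912720920663005 0.25026033059419345 112.21083062229712 F [-8.81225459 -1.91084359  6.82890462]
(np.float64(0.40397500000000014), np.float64(-0.01499999999999918), np.float64(0.3912720920663005)) [(18, 0.3875), (24, 0.3938)] [(18, 0.3875), (24, 0.3938)] 14.3
```

Emit:
carry_out(deltas=[[-1,0,-0.1,0,0,0,-0.25],[-1,0,0,0,0,0,0],[-1,0,0,0,0,0,0],[-1,0,0,0,0,0,0],[-1,0,0,0,0,0,0],[-1,0,0,0,0,0,0],[-1,0,0,0,0,0,0],[-1,0,0,0,0,0,0],[-1,0,0,0,0,0,0],[-1,0,0,0,0,0,0],[-1,0,0,0,0,0,0],[-1,0,0,0,0,0,0],[-1,0,0,0,0,0,0],[-1,0,0,0,0,0,0],[-1,0,0,0,0,0,0],[-1,0,0,0,0,0,0],[-1,0,0,0,0,0,0],[-1,0,0,0,0,0,0],[-1,0,0,0,0,0,0],[-1,0,0,0,0,0,0]])

```text
clock: 16.3
eef_pos: [0.5065, -0.0983, 0.1855]
tool_rot: [-0.002, -0.195, 0.981, -0.0]
force: [-8.2, -3.0, 5.3]
width: 0.0217
grip_force: 25.0
```

```bash
python3 - <<'E'
from plan import *
print(track(1),pointer(read_camera("top")))
E
```

```text
t 16.4 [0.429 0.382] phi 0.4026648481091135 v -0.03246869187848633 camdiff 0.0453765654060756 handle 0.39526587847593025 0.2502695304653493 112.46199628001484 F [-8.59692529 -2.31768112  6.45136138]
(np.float64(0.4026648481091135), np.float64(-0.03246869187848633), np.float64(0.39526587847593025)) [(16, 0.3902), (24, 0.3938)]
```

Emit:
carry_out(deltas=[[-1,0,0,0,0,0,0],[-1,0,0,0,0,0,0],[-1,0,0,0,0,0,0],[-1,0,0,0,0,0,0],[-1,0,0,0,0,0,0],[-1,0,0,0,0,0,0],[-1,0,0,0,0,0,0],[-1,0,0,0,0,0,0],[-1,0,0,0,0,0,0],[-1,0,0,0,0,0,0]])

```text
clock: 17.45
eef_pos: [0.5065, -0.0984, 0.1855]
tool_rot: [-0.002, -0.195, 0.981, -0.0]
force: [-8.6, -2.3, 5.8]
width: 0.0212
grip_force: 25.0
```

```bash
python3 - <<'E'
from plan import *
print(track(1),pointer(read_camera("top")))
E
```

```text
t 17.55 [0.43  0.384] phi 0.40480619962802233 v -0.03258400495970289 camdiff 0.04447079975201507 handle 0.3952750253561222 0.250265731871778 112.46043150807013 F [-8.99289285 -2.45984722  6.37479428]
(np.float64(0.40480619962802233), np.float64(-0.03258400495970289), np.float64(0.3952750253561222)) [(15, 0.3895), (24, 0.3938)]
```

Emit:
carry_out(deltas=[[-1,0,0,0,0,0,0],[-1,0,0,0,0,0,0],[-1,0,0,0,0,0,0]], squeeze=4)

```text
clock: 17.9
eef_pos: [0.5072, -0.0981, 0.1853]
tool_rot: [-0.002, -0.195, 0.981, -0.0]
force: [-5.3, -1.7, 2.7]
width: 0.022
grip_force: 4.0
```

Emit:
carry_out(deltas=[[1,0,0,0,0,0,0],[1,0,0,0,0,0,0],[1,0,0,0,0,0,0],[1,0,0,0,0,0,0],[1,0,0,0,0,0,0],[1,0,0,0,0,0,0],[1,0,0,0,0,0,0],[1,0,0,0,0,0,0],[1,0,0,0,0,0,0],[1,0,0,0,0,0,0],[1,0,0,0,0,0,0]])

```text
clock: 19.0
eef_pos: [0.5086, -0.0976, 0.1856]
tool_rot: [0.0, -0.195, 0.981, 0.0]
force: [0.2, -0.5, 0.0]
width: 0.0876
grip_force: 0.0
```

```bash
python3 - <<'E'
from plan import *
print(track(2),pointer(read_camera("top")),state()["width"])
E
```

```text
t 19.2 [0.43  0.384 0.43  0.383] phi 0.40673749999999975 v -0.001500000000000723 camdiff 0.04677500000000006 handle 0.39558761768984296 0.24800373047774094 112.51786638156368 F [ 0.14058273 -0.38004429 -0.3955416 ]
(np.float64(0.40673749999999975), np.float64(-0.001500000000000723), np.float64(0.39558761768984296)) [(16, 0.3902), (24, 0.3938)] 0.08724906618826404
```

Released and still. I'll withdraw upward and check with a clear view.

Emit:
carry_out(deltas=[[1,0,0,-2,0,0,0],[1,0,0,-3,0,0,0],[1,0,0,-3,0,0,0],[1,0,0,-3,0,0,0],[1,0,0,-1,0,0,0],[1,0,0,0,0,0,0],[1,0,0,0,0,0,0],[1,0,0,0,0,0,0]])

```text
clock: 20.05
eef_pos: [0.508, -0.0975, 0.304]
tool_rot: [-0.001, -0.195, 0.981, 0.0]
force: [0.3, 0.8, -0.3]
width: 0.0875
grip_force: 0.0
```

```bash
python3 - <<'E'
from plan import *
for i in range(2):
    print(track(2,"e%d"%i),pointer(read_camera("top")),state()["eef_pos"])
c=read_camera("scene"); W=cloud(c); z=W[...,2]; d=W[...,:2]-C; r=np.hypot(d[...,0],d[...,1]); a=np.arctan2(-d[...,1],-d[...,0])
k=(z>.175)&(z<.236)&(abs(r-.25)<.02)&(abs(a-.4)<.1); print("pin",k.sum(),np.median(a[k]),np.percentile(a[k],[5,95]))
cv2.imwrite("pics/f.png",cv2.resize(c["color"][130:290,220:400,::-1],None,fx=3.5,fy=3.5,interpolation=cv2.INTER_CUBIC))
E
```

```text
t 20.25 [0.426 0.383 0.426 0.384] phi 0.4052249999999999 v 0.0029999999999980598 camdiff 0.043050000000000026 handle 0.39524709487635856 0.2482458937765982 112.52036074650894 F [ 0.61429446  0.3204079  -0.43939812]
(np.float64(0.4052249999999999), np.float64(0.0029999999999980598), np.float64(0.39524709487635856)) [(16, 0.3902), (24, 0.3938)] [ 0.50846784 -0.0975754   0.30497162]
t 20.5 [0.426 0.384 0.426 0.384] phi 0.4047249999999999 v -0.0010000000000018883 camdiff 0.04214999999999995 handle 0.39547421864912874 0.24802730898993253 112.5213269382266 F [-0.54595272  0.09084749  0.58942295]
(np.float64(0.4047249999999999), np.float64(-0.0010000000000018883), np.float64(0.39547421864912874)) [(16, 0.3902), (24, 0.3938)] [ 0.50863325 -0.09755314  0.3054993 ]
pin 116 0.4039157270910362 [0.36090146 0.43385541]
```

View pics/f.png

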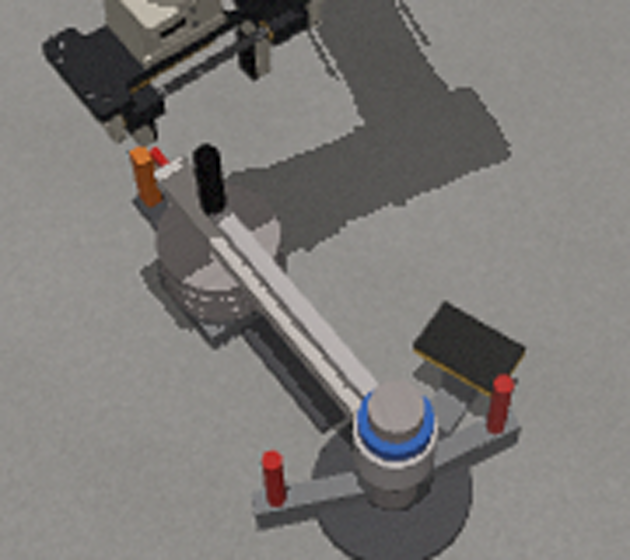

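The view shows the boom at rest over the block, with the red pointer (crop 160,158) at the orange post (143,165). The pin at (208,180) is free and the gripper is clear of it.

```bash
python3 -c "
from bench import *
print(close_job())"
```

```text
the job is handed in; nothing more can be done
None
```

The boom was swung off its pad by the handle only, brought to rest over the barrel within about 1 mm as the camera measures it, released and still at rest when handed in at about 20.5 s; the beaker, jar and brass weight were not touched.

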